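File the slim binder between the card boxes

ROBOT

A 6-joint arm with a two-finger parallel gripper is mounted at the origin on the work surface. World frame = base frame: x ahead of the robot, y to its left, z up, the work surface at z = 0. Lengths are in m, angles in rad, forces in N, time in s.
With the tool pointing down it reaches from about 0.275 to 0.875 m from the base axis. Payload 12.5 kg.
Tool frame: the origin (TCP) lies midway between the tips of the shut fingers; the grasp point (between the pads) lies grasp_offset behind it (grasp_offset is the distance from the TCP to the grasp point, in m); y points along the fingers, z is the direction in which the jaws open and shut, and the axes are right-handed (so a half turn about y gives the same grasp; the last joint's range is limited). The gripper opens to 85 mm and grips with 20 to 120 N. Pads are 22 mm wide; open, the fingers measure 114 mm over their backs; the gripper's body (76 mm by 85 mm) begins 54 mm behind the grasp point. The pads swing forward as they close: fully open they stand 13 mm farther back than shut.
Start: joints at [1.224, 0.351, 1.652, -0, 1.139, -0.085], TCP at [0.142, 0.531, 0.231] pointing down, gripper open.
Joint ranges: [-2.75, 2.75], [-0.79, 2.1], [0.01, 2.65], [-1.57, 4.71], [0.07, 3.14], [-2.87, 2.87]. Speed limits (rad/s): [2.22, 2.22, 2.79, 3.14, 3.14, 3.14].

INTERFACE

Orientations are given as a rotation vector (axis times angle).
In Python, from rig import read_state, snapshot, calibration, hand_in, grasp_offset gives the robot as it stands. The module is installed in compiled form; this text tells all that it offers.
- The arm moves only by the tool move_arm, never from a script. Its arguments are lists of equal length, an entry for each row: "linear": the shift along the world's x, y, z in mm, a list of three; "rotation": the turn, a rotation vector about the world's x, y, z in rad, a list of three. In form: {"linear": [[dx, dy, dz], ...], "rotation": [[rx, ry, rz], ...]}. A call has 1 to 10 rows; each row shifts and turns the commanded pose from where the row before left it; what a row does not reach is not made up. A row lasts 1/12 s, in which the tool goes at most 41.7 mm and 7.16 degrees, less where a joint would pass 70% of its speed; a pose out of reach is approached as far as the arm can. A call with a gripper value outside its range is refused whole. "fingers" is the closure in counts, from 0 (fully open) to 255 (shut), set as the call begins (left out, the last holds). The fingers move at their own pace and stop on an object; the grip force is fixed at half the most. Time passes only in rows, so rows that do not move let the fingers close. It gives the time, the measured TCP pose, the force and the opening at its end, in the units of the state.
- read_state(): the state, without advancing time (a new reading comes with each control period).
- snapshot(name): name is "scene" or "side" or "wrist"; returns the picture (420x560x3 uint8, blue, green, red); there is no depth.
- calibration(name): a dict with "K" (3x3 intrinsics, pixels), "extrinsics" (4x4, takes a point from camera to world coordinates). Camera axes: x right, y up, looking along -z (the intrinsics and any distortion apply to the point x, -y, -z); pixel columns grow to the right and rows downward; lengths in m; the calibration is good to about 2 mm. A picture is of the moment at which its call begins: read the wrist's pose just before it. calibration takes no time and is no camera call; for the wrist camera it gives the pose at the moment of the call.
- hand_in(): hands the job in, once; it reports no verdict.
The state is a dict: "time_s": time; "q": joint angles; "joint_vel": joint speeds; "joint_efforts": joint torques, N m; "tool_pos": TCP position; "ee_rot": TCP orientation; "wrist_force": force on the tool from outside, world axes, zero at the start; "ft_torque": the same for the moment, N m; "opening": finger opening in m.
Only numpy, scipy, OpenCV 4.12 (cv2) and the standard library are available. Lean on these libraries where they do the work, as an engineer would, in place of code of your own. Each camera call takes 0.05 s, during which the arm holds its last target. There are 200 camera calls.

TASK

Pick up the tall slim file standing on the desk (not the thick one) and push it straight down into the narrow gap between the two card boxes in the black rack, so that it nudges them apart and stands fully home on the rack's floor, upright and square with the row. Lower it in rather than dropping it, do not topple the card boxes, and let go.

Things in the scene. Friction and masses are not known exactly. Their poses are not given: they have to be found in the camera images.
- file_centre (a point): Centre of the loose tall slim blue file standing on the desk: 140 mm long (its x), 36 thick (y), 170 tall (z), under 0.5 kg. The point is 85 mm above its foot. Sides parallel, but the lowest 40 mm taper to an 18 mm foot. Grip it across its thickness by the top 45 mm, which stay above the card boxes. The 64 mm thick, 120 mm tall file left or right of it on the desk is not wanted.
- rack: Black open rack fixed on the desk, inside 170 (x) by 198 mm (y). Origin: centre of underside, on the desk; floor 6 mm up; end and far walls 74 mm tall, near (-x) lip 30. In it, along y, stand loose: thin grey folder (28 mm thick, 98 tall), card box, gap, card box, thin grey folder. They shift or lean when pushed; 14 mm slack is left with the file in. File home: its centre 91 mm above this origin.
- box_left: Blue card box on the +y side of the gap, loose in the rack: 150 mm along x, 46 mm thick along y, 108 mm tall, its two long upper edges bevelled 8 mm at 45 degrees. Origin: centre of its underside. The gap to its fellow (face to face) is about 22 to 30 mm at the start, narrower than the file.
- box_right: Blue card box on the -y side of the gap, same shape and size as the other. Origin: centre of its underside.
Things that resemble listed ones, but are neither listed nor needed, are in the scene too. What is shaped like the part that bears file_centre but orange or yellow is not meant.

How it is judged:
By the outcome, as a careful person would: the job done as asked, in the order asked, and still so for the second after the job is handed in, with the robot touching nothing.
It also fails if it takes over 43 s, if anything falls off the work surface, if the arm or the gripper's body presses on something with over 40 N, if the wrist force passes 120 N, or if a joint passes its speed limit or range.

## Working session

There is one attempt and no reset: what is moved stays moved. The work goes in short steps, Python scripts to look and compute and a tool call to move; the robot and the scene stay as the last step left them, time stands still between calls to the robot, and variables do not carry over. Pictures are saved under pics/ and viewed, about 8 in all and at most 12, crops included, and the job is handed in when it is done.

Besides the shell and the picture viewer there is one more tool, called after "Emit:" in YAML: its name, and indented under it one key for each argument. move_arm: Moves the arm, as the interface text tells. Its arguments: {"type":"object","properties":{"linear":{"type":"array","items":{"type":"array","items":{"type":"number"}}},"rotation":{"type":"array","items":{"type":"array","items":{"type":"number"}}},"fingers":{"type":"number"}},"required":["linear","rotation"]}

```bash
mkdir -p pics; python3 - <<'E'
from rig import *
import cv2,numpy as np
s=read_state();print(s['tool_pos'],s['ee_rot'],s['opening'],s['time_s'],grasp_offset if not callable(grasp_offset) else grasp_offset())
for n in("scene","side"):
    c=calibration(n);print(n,np.round(c['K'],1).tolist(),np.round(c['extrinsics'],3).tolist(),c.keys())
    cv2.imwrite(f"pics/{n}0.png",snapshot(n))
E
```

```text
[0.14220874 0.5309332  0.23073905] [-1.56223128  0.2057611  -0.20535515] 0.08533867659708497 0.0 0.0187
scene [[487.3, 0.0, 278.7], [0.0, 487.3, 212.4], [0.0, 0.0, 1.0]] [[-0.742, -0.388, 0.547, 1.07], [0.671, -0.413, 0.616, 0.769], [-0.014, 0.824, 0.567, 0.721], [0.0, 0.0, 0.0, 1.0]] dict_keys(['K', 'extrinsics'])
side [[487.0, 0.0, 278.1], [0.0, 487.0, 210.1], [0.0, 0.0, 1.0]] [[0.697, 0.511, -0.503, -0.083], [-0.717, 0.513, -0.473, -0.414], [0.017, 0.69, 0.723, 0.837], [0.0, 0.0, 0.0, 1.0]] dict_keys(['K', 'extrinsics'])
```

View pics/scene0.png

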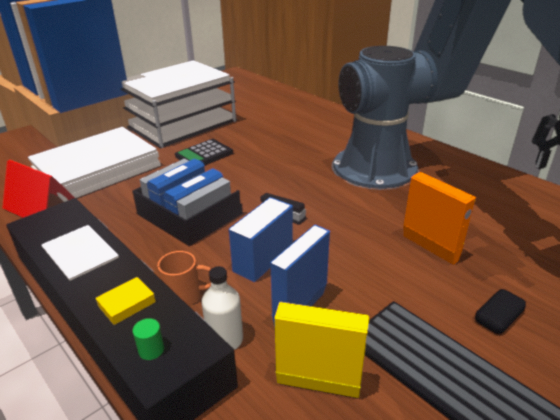

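View pics/side0.png

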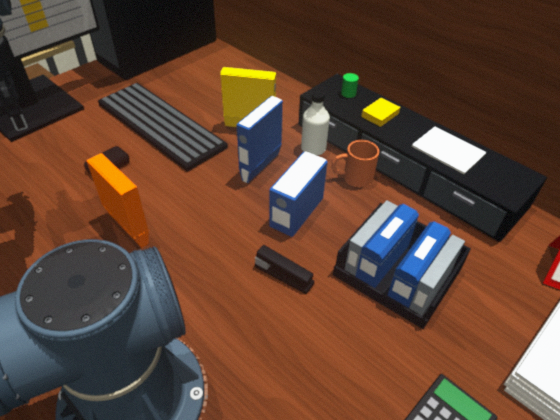

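Candidates in the scene view are the blue slim file at (300,270), the thick blue file at (262,240), and orange (437,217) and yellow (320,348) look-alikes. In the side view they are at (261,140), (299,195), (118,200) and (248,98). The slim, taller blue one fits the description. I'll enlarge crops to confirm it and get the corners.

```bash
python3 - <<'E'
import cv2,numpy as np
a=cv2.imread('pics/side0.png')
def crop(im,x,y,w,h,k):
    c=cv2.resize(im[y:y+h,x:x+w],None,fx=k,fy=k,interpolation=cv2.INTER_CUBIC)
    for i in range(0,w,10): cv2.putText(c,str(x+i),(i*k,8),0,.3,(255,255,255)) if i%20==0 else None;cv2.line(c,(i*k,10),(i*k,14),(255,255,255))
    for j in range(0,h,10): cv2.putText(c,str(y+j),(0,j*k+4),0,.3,(255,255,255)) if j%20==0 else None
    return c
A=crop(a,220,85,110,150,4)
b=cv2.imread('pics/scene0.png')
B=crop(b,225,195,110,130,4)
h=600;C=np.zeros((600,800,3),np.uint8)
C[:600,:400]=A[:600,:400];C[:520,400:]=B[:520,:400]
cv2.imwrite('pics/c1.png',C)
D=np.zeros((600,800,3),np.uint8)
A=crop(a,330,195,140,130,4);B=crop(b,130,150,120,90,4)
D[:520,:560]=A
D=crop(a,330,195,140,130,5)[:600,:700];cv2.imwrite('pics/c2.png',D)
E=crop(b,130,150,120,95,6);cv2.imwrite('pics/c3.png',E)
E
```

```text
(no output)
```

View pics/c1.png

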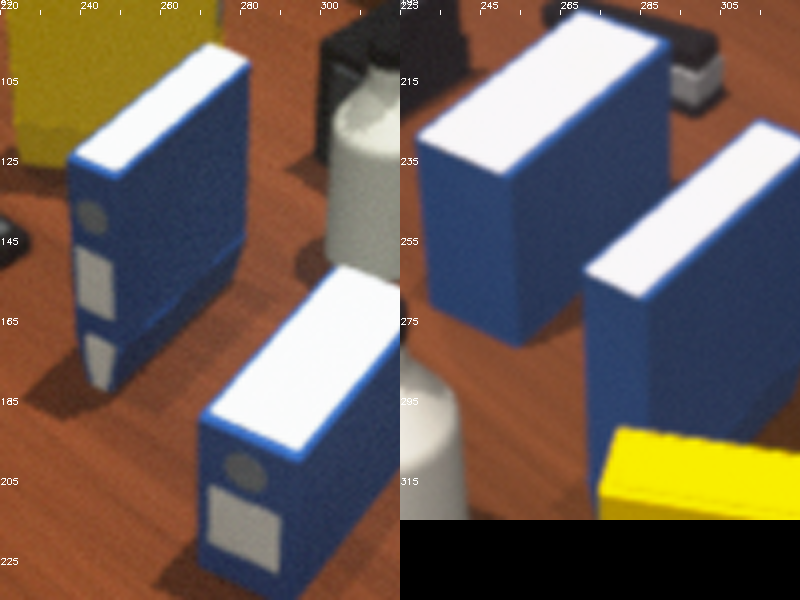

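View pics/c2.png

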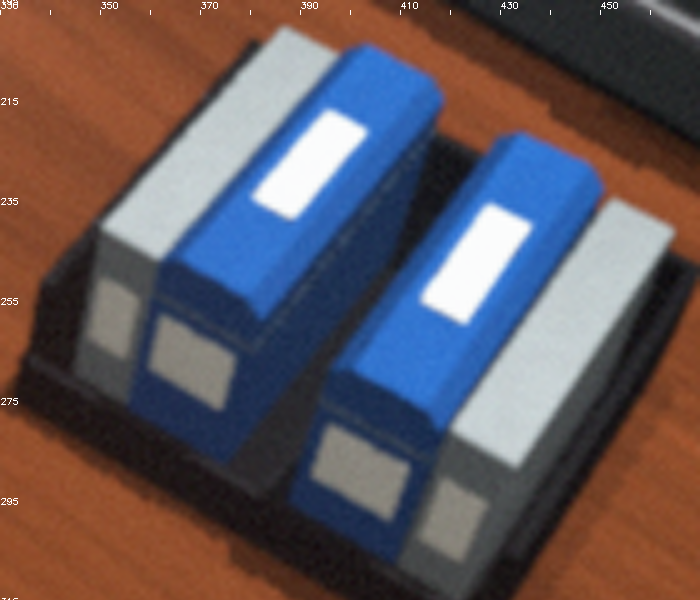

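The crop confirms it: the file at side (261,140) is blue and slim, with a tapered foot. Its neighbour is the thick one. The rack crop shows folder, box, gap, box, folder, with the gap floor around side (395,265).

```bash
cat > h.py <<'E'
import numpy as np,cv2
from rig import *
def ray(n,p,z,cal=None):
    c=cal or calibration(n);K=np.array(c['K']);T=np.array(c['extrinsics'])
    d=np.linalg.inv(K)@np.array([p[0],p[1],1.]);d=T[:3,:3]@np.array([d[0],-d[1],-d[2]]);o=T[:3,3]
    return o+d*(z-o[2])/d[2]
def proj(n,P,cal=None):
    c=cal or calibration(n);K=np.array(c['K']);T=np.array(c['extrinsics'])
    q=T[:3,:3].T@(np.asarray(P)-T[:3,3]);q=K@np.array([q[0],-q[1],-q[2]]);return q[:2]/q[2]
E
python3 - <<'E'
from h import *
for n,ps in(("side",[(237.5,123.2),(249.2,128),(282,100.7),(272.2,95.7)]),("scene",[(271.2,262),(285.5,269.2),(315,225),(329,231)])):
    print(n,[np.round(ray(n,p,.17)[:2],4).tolist() for p in ps])
for n,ps,z in(("side",[(160,262),(262,318),(443,100)],.106),("side",[(327,375),(440,430),(603,185)],.106),("side",[(178,250),(248,298),(360,45),(440,85)],.114)
 ,("side",[(345,362),(430,410),(520,133),(600,168)],.114),("side",[(105,225),(158,262),(285,25),(340,52)],.104),("side",[(457,430),(513,467),(617,198),(675,232)],.104)):
    print(z,[np.round(ray(n,(330+p[0]/5,195+p[1]/5),z)[:2],4).tolist() for p in ps])
s=read_state();print(s['q'])
c=calibration('wrist');print(np.round(c['extrinsics'],3).tolist())
E
```

```text
side [[0.5117, 0.279], [0.5183, 0.2472], [0.6493, 0.2706], [0.6476, 0.3022]]
scene [[0.6502, 0.2737], [0.6449, 0.3045], [0.5166, 0.2492], [0.5111, 0.2807]]
0.106 [[0.4693, -0.1202], [0.4749, -0.1646], [0.6217, -0.1504]]
0.106 [[0.47, -0.1978], [0.4786, -0.2417], [0.6274, -0.222]]
0.114 [[0.473, -0.1247], [0.4728, -0.1579], [0.6163, -0.1111], [0.6204, -0.1477]]
0.114 [[0.4737, -0.2015], [0.4774, -0.2361], [0.6205, -0.1856], [0.6268, -0.2186]]
0.104 [[0.4705, -0.0924], [0.4703, -0.1188], [0.6132, -0.0774], [0.6164, -0.1033]]
0.104 [[0.4846, -0.2457], [0.4849, -0.2692], [0.6272, -0.2291], [0.6277, -0.2547]]
[ 1.22441687e+00  3.51184943e-01  1.65236491e+00 -1.40267178e-05
  1.13908247e+00 -8.45958253e-02]
[[0.258, -0.92, -0.295, 0.066], [0.966, 0.246, 0.078, 0.552], [0.001, -0.305, 0.952, 0.374], [0.0, 0.0, 0.0, 1.0]]
```

View pics/c3.png

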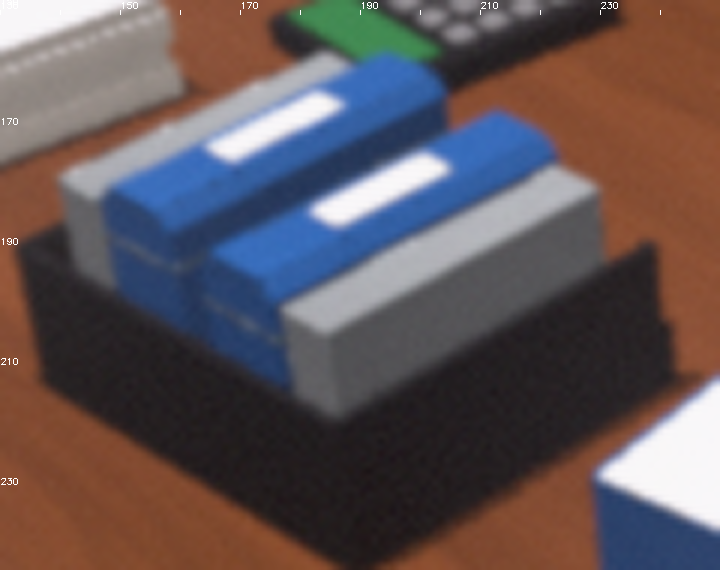

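```bash
python3 - <<'E'
from h import *
from scipy.spatial.transform import Rotation as R
for p in[(335,418),(20,245),(650,243)]: print(np.round(ray("scene",(130+p[0]/6,150+p[1]/6),.074)[:2],4))
for p in[(255,40),(697,262)]: print('side',np.round(ray("side",(330+p[0]/5,195+p[1]/5),.074)[:2],4))
for p in[(335,266.6),(421,318)]: print('side lip',np.round(ray("side",p,.030)[:2],4))
for p in[(207,143),(235,165),(345,105),(318,90)]: print('L lab sc',np.round(ray("scene",(130+p[0]/6,150+p[1]/6),.114)[:2],4))
for p in[(308,207),(335,228),(450,168),(425,152)]: print('R lab sc',np.round(ray("scene",(130+p[0]/6,150+p[1]/6),.114)[:2],4))
for p in[(330,110),(367,130),(252,197),(292,220)]: print('L lab sd',np.round(ray("side",(330+p[0]/5,195+p[1]/5),.114)[:2],4))
for p in[(490,204),(530,226),(420,298),(465,325)]: print('R lab sd',np.round(ray("side",(330+p[0]/5,195+p[1]/5),.114)[:2],4))
s=read_state();m=R.from_rotvec(s['ee_rot']).as_matrix();print(np.round(m,3))
print(np.arctan2(*-m[:2,2][::1]*[1,-1]))
E
```

```text
[ 0.6217 -0.0593]
[ 0.6489 -0.2572]
[ 0.4548 -0.0761]
side [ 0.6245 -0.0597]
side [ 0.6487 -0.2627]
side lip [ 0.4461 -0.0814]
side lip [ 0.4677 -0.2755]
L lab sc [ 0.5786 -0.2129]
L lab sc [ 0.5797 -0.1891]
L lab sc [ 0.5186 -0.2005]
L lab sc [ 0.5198 -0.2196]
R lab sc [ 0.5761 -0.1399]
R lab sc [ 0.5771 -0.1188]
R lab sc [ 0.5166 -0.126 ]
R lab sc [ 0.5166 -0.1439]
L lab sd [ 0.5763 -0.1237]
L lab sd [ 0.5778 -0.1407]
L lab sd [ 0.5154 -0.1289]
L lab sd [ 0.5168 -0.1471]
R lab sd [ 0.579  -0.1976]
R lab sd [ 0.5803 -0.2149]
R lab sd [ 0.5193 -0.2044]
R lab sd [ 0.5203 -0.2237]
[[ 0.966 -0.     0.259]
 [-0.259 -0.001  0.966]
 [-0.    -1.    -0.001]]
-0.2617777207817355
```

Emit:
move_arm:
  linear:
    - [32,-18,2]
    - [32,-18,2]
    - [32,-18,2]
    - [32,-18,2]
    - [32,-18,2]
    - [32,-18,2]
    - [32,-18,2]
    - [32,-18,2]
    - [32,-18,2]
    - [32,-18,2]
  rotation:
    - [0,0,0.0437]
    - [0,0,0.0437]
    - [0,0,0.0437]
    - [0,0,0.0437]
    - [0,0,0.0437]
    - [0,0,0.0437]
    - [0,0,0.0437]
    - [0,0,0.0437]
    - [0,0,0.0437]
    - [0,0,0.0437]
  fingers: 40

```text
time_s: 0.93
tool_pos: [0.4636, 0.3499, 0.2512]
ee_rot: [-1.567, -0.139, 0.14]
wrist_force: [0.6, 1.8, -1.0]
opening: 0.0723
```

Emit:
move_arm:
  linear:
    - [30,-18,0]
    - [30,-18,0]
    - [30,-18,0]
    - [20,-13,0]
    - [10,-8,0]
    - [0,0,0]
  rotation:
    - [0,0,0]
    - [0,0,0]
    - [0,0,0]
    - [0,0,0]
    - [0,0,0]
    - [0,0,0]

```text
time_s: 1.43
tool_pos: [0.5836, 0.2747, 0.2505]
ee_rot: [-1.567, -0.135, 0.136]
wrist_force: [-0.8, -0.5, 0.2]
opening: 0.0722
```

```bash
python3 - <<'E'
from h import *
from scipy.spatial.transform import Rotation as R
import json
s=read_state();c=calibration('wrist');im=snapshot('wrist');cv2.imwrite('pics/w1.png',im)
json.dump({k:np.array(v).tolist() for k,v in c.items()},open('w1.json','w'))
print(s['tool_pos'],s['time_s'],s['opening'],s['wrist_force']);m=R.from_rotvec(s['ee_rot']).as_matrix();print(np.round(m,3).tolist())
print([np.round(proj('wrist',(0.581+a*.985-b*.174,.276+a*.174+b*.985,.17),c)) for a in(-.07,.07) for b in(-.018,.018)])
E
```

```text
[0.58355149 0.27465368 0.25053277] 1.4333 0.07216148211115526 [-0.80995353 -0.45999381  0.2118545 ]
[[0.985, -0.001, -0.172], [0.172, -0.001, 0.985], [-0.001, -1.0, -0.0]]
[array([256., 118.]), array([309., 118.]), array([260., 300.]), array([305., 300.])]
```

View pics/w1.png

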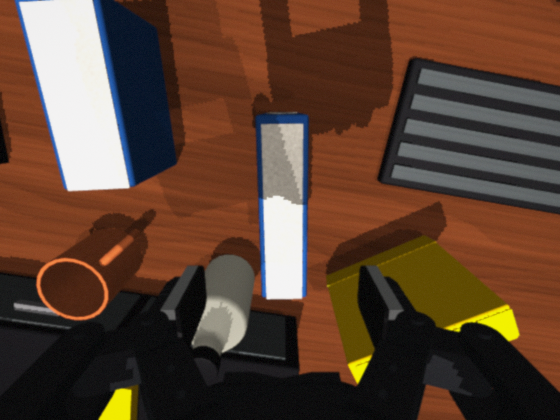

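The wrist view shows the file top at (257–308, 118) to (262–307, 299), matching the prediction to about 2 px. I'll check clearance to the bottle and the yellow file before descending.

```bash
python3 - <<'E'
from h import *
import json
c=json.load(open('w1.json'))
print('yellow base', [np.round(ray('scene',p,0)[:2],3) for p in[(278,386),(361,393)]], 'top if .17/.12',[np.round(ray('scene',p,z)[:2],3) for z in(.12,.17) for p in[(275,325),(281,308),(367,316)]])
print('yellow side top',[np.round(ray('side',p,z)[:2],3) for z in(.12,.17) for p in[(222,70),(275,72)]])
for z in(.12,.15,.17): print(z,'bottle cap side',np.round(ray('side',(318,103),z)[:2],3),'scene',np.round(ray('scene',(218,273),z)[:2],3),'w',np.round(ray('wrist',(207,360),z,c)[:2],3))
print('wrist yellow edges',[np.round(ray('wrist',p,z,c)[:2],3) for z in(0,.12,.17) for p in[(328,285),(435,240),(518,320),(352,375)]])
E
```

```text
yellow base [array([0.729, 0.375]), array([0.635, 0.48 ])] top if .17/.12 [array([0.712, 0.351]), array([0.679, 0.33 ]), array([0.587, 0.44 ]), array([0.742, 0.386]), array([0.712, 0.366]), array([0.627, 0.468])]
yellow side top [array([0.693, 0.544]), array([0.792, 0.433]), array([0.639, 0.477]), array([0.731, 0.374])]
0.12 bottle cap side [0.763 0.25 ] scene [0.705 0.185] w [0.767 0.229]
0.15 bottle cap side [0.728 0.222] scene [0.723 0.214] w [0.738 0.232]
0.17 bottle cap side [0.704 0.203] scene [0.735 0.234] w [0.719 0.235]
wrist yellow edges [array([0.724, 0.366]), array([0.634, 0.491]), array([0.733, 0.648]), array([0.871, 0.436]), array([0.658, 0.334]), array([0.595, 0.421]), array([0.664, 0.531]), array([0.76 , 0.383]), array([0.63 , 0.321]), array([0.579, 0.392]), array([0.635, 0.481]), array([0.713, 0.361])]
```

Emit:
move_arm:
  linear:
    - [-1,1,-25]
    - [-1,0,-25]
    - [0,0,-25]
    - [0,0,-25]
    - [0,0,-15]
    - [0,0,-8]
    - [0,0,0]
  rotation:
    - [0,0,0]
    - [0,0,0]
    - [0,0,0]
    - [0,0,0]
    - [0,0,0]
    - [0,0,0]
    - [0,0,0]

```text
time_s: 2.07
tool_pos: [0.5786, 0.2779, 0.1268]
ee_rot: [-1.567, -0.136, 0.141]
wrist_force: [-0.8, -0.4, -0.1]
opening: 0.0723
```

Emit:
move_arm:
  linear:
    - [0,0,0]
    - [0,0,0]
    - [0,0,0]
    - [0,0,0]
    - [0,0,0]
    - [0,0,0]
    - [0,0,0]
    - [0,0,0]
  rotation:
    - [0,0,0]
    - [0,0,0]
    - [0,0,0]
    - [0,0,0]
    - [0,0,0]
    - [0,0,0]
    - [0,0,0]
    - [0,0,0]
  fingers: 255

```text
time_s: 2.73
tool_pos: [0.5811, 0.2775, 0.1299]
ee_rot: [-1.566, -0.139, 0.136]
wrist_force: [-0.5, -1.7, 7.4]
opening: 0.0352
```

Emit:
move_arm:
  linear:
    - [0,0,5]
    - [0,0,15]
    - [0,0,30]
    - [0,0,35]
    - [0,0,35]
    - [0,0,30]
    - [0,0,10]
    - [0,0,0]
  rotation:
    - [0,0,0]
    - [0,0,0]
    - [0,0,0]
    - [0,0,0]
    - [0,0,0]
    - [0,0,0]
    - [0,0,0]
    - [0,0,0]

```text
time_s: 3.4
tool_pos: [0.5809, 0.2775, 0.2906]
ee_rot: [-1.565, -0.141, 0.135]
wrist_force: [0.2, -1.2, -4.1]
opening: 0.0356
```

```bash
python3 - <<'E'
from h import *
from scipy.spatial.transform import Rotation as R
s=read_state();m=R.from_rotvec(s['ee_rot']).as_matrix();print(s['tool_pos'],s['wrist_force'],s['ft_torque'],s['opening'],np.round(m,4).tolist())
cv2.imwrite('pics/s2.png',cv2.resize(snapshot('side')[60:340,180:500],None,fx=2,fy=2))
s=read_state();print(s['tool_pos'],s['ee_rot'])
E
```

```text
[0.58088541 0.27751988 0.29060222] [ 0.17961728 -1.19207631 -4.14083074] [0.0274788  0.04311356 0.04895764] 0.03559984837263444 [[0.9847, 0.0037, -0.1743], [0.1743, 0.0015, 0.9847], [0.0039, -1.0, 0.0008]]
[0.5801589  0.27720743 0.28784345] [-1.56633994 -0.1376224   0.13747593]
```

View pics/s2.png

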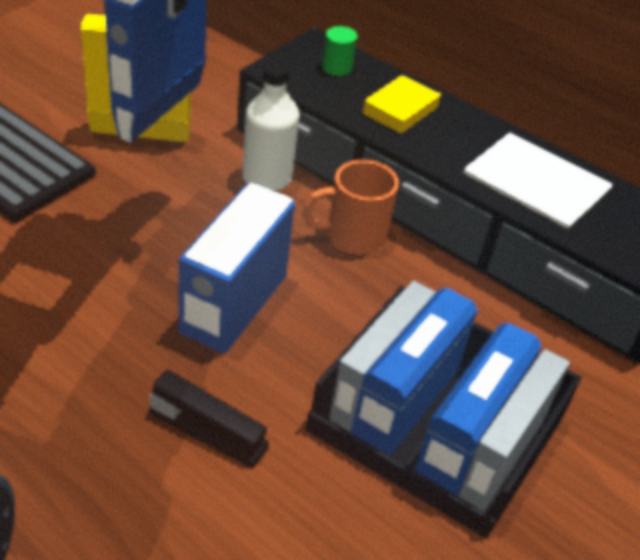

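Emit:
move_arm:
  linear:
    - [-1,-15,0]
    - [-2,-30,0]
    - [-3,-38,0]
    - [-3,-38,0]
    - [-3,-38,0]
    - [-3,-38,0]
    - [-3,-38,0]
    - [-3,-38,0]
    - [-3,-38,0]
    - [-3,-38,0]
  rotation:
    - [0,0,0]
    - [0,0,-0.01]
    - [0,0,-0.01]
    - [0,0,-0.01]
    - [0,0,-0.01]
    - [0,0,-0.01]
    - [0,0,-0.015]
    - [0,0,0]
    - [0,0,0]
    - [0,0,0]

```text
time_s: 4.28
tool_pos: [0.5516, -0.0738, 0.2856]
ee_rot: [-1.568, -0.083, 0.09]
wrist_force: [0.9, -0.2, -4.1]
opening: 0.0355
```

Emit:
move_arm:
  linear:
    - [-3,-38,0]
    - [-2,-30,0]
    - [-2,-20,-5]
    - [-1,-11,-10]
    - [0,0,-5]
    - [0,0,0]
    - [0,0,0]
  rotation:
    - [0,0,0]
    - [0,0,0]
    - [0,0,0]
    - [0,0,0]
    - [0,0,0]
    - [0,0,0]
    - [0,0,0]

```text
time_s: 4.87
tool_pos: [0.5449, -0.1697, 0.267]
ee_rot: [-1.568, -0.085, 0.089]
wrist_force: [0.1, 0.4, -3.4]
opening: 0.0355
```

```bash
python3 - <<'E'
from h import *
from scipy.spatial.transform import Rotation as R
import json
s=read_state();m=R.from_rotvec(s['ee_rot']).as_matrix();print(s['tool_pos'],s['wrist_force'],s['opening'],s['time_s'],np.round(m,4).tolist())
c=calibration('wrist');im=snapshot('wrist');json.dump({k:np.array(v).tolist() for k,v in c.items()},open('w2.json','w'))
cv2.imwrite('pics/w2.png',im);cv2.imwrite('pics/w2c.png',cv2.resize(im[0:320,140:440],None,fx=1.8,fy=1.8,interpolation=cv2.INTER_CUBIC))
print(np.mean([read_state()['tool_pos'] for i in range(1)],0))
cv2.imwrite('pics/sd3.png',snapshot('side'));cv2.imwrite('pics/sc3.png',snapshot('scene'))
E
```

```text
[ 0.54489641 -0.1696631   0.26699178] [ 0.10820672  0.36410845 -3.42854824] 0.035490375880759074 4.8667 [[0.9939, -0.0022, -0.1106], [0.1106, 0.0012, 0.9939], [-0.0021, -1.0, 0.0015]]
[ 0.54526107 -0.16958707  0.26771827]
```

View pics/w2c.png

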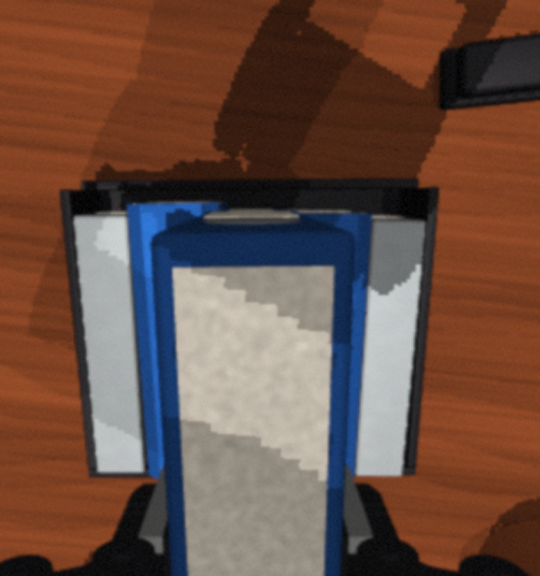

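The wrist view shows the file centred about 1 mm to +y of the gap and square with the row; the folder inner edges are at crop columns 128/368 and the file's at 152/355. I'll correct by −1 mm in y and +3 mm in x, then descend.

Emit:
move_arm:
  linear:
    - [3,-1,0]
    - [0,0,-10]
    - [0,0,-12]
    - [0,0,-12]
    - [0,0,-10]
    - [0,0,-6]
    - [0,0,-5]
    - [0,0,-5]
    - [0,0,-5]
    - [0,0,0]
  rotation:
    - [0,0,0]
    - [0,0,0]
    - [0,0,0]
    - [0,0,0]
    - [0,0,0]
    - [0,0,0]
    - [0,0,0]
    - [0,0,0]
    - [0,0,0]
    - [0,0,0]

```text
time_s: 5.85
tool_pos: [0.5484, -0.1719, 0.2027]
ee_rot: [-1.569, -0.086, 0.086]
wrist_force: [0.0, 0.0, -4.6]
opening: 0.0353
```

```bash
python3 - <<'E'
from h import *
s=read_state();print(s['tool_pos'],s['wrist_force'],s['ft_torque'],s['opening'])
a=snapshot('side')[170:340,310:490];b=snapshot('scene')[120:290,110:290]
cv2.imwrite('pics/m4.png',np.hstack([cv2.resize(i,(400,378),interpolation=cv2.INTER_CUBIC) for i in(a,b)]))
E
```

```text
[ 0.5483687  -0.17185104  0.20270422] [ 2.90866554e-02  4.34192659e-03 -4.61836307e+00] [-0.0214017  -0.12132083 -0.00194779] 0.03533488797856478
```

View pics/m4.png

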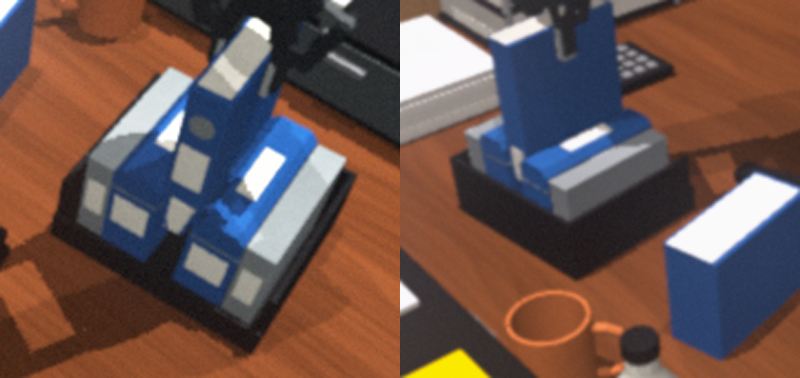

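The foot is down in the gap between both boxes with no contact force so far. Next I'll lower slowly.

Emit:
move_arm:
  linear:
    - [0,0,-3]
    - [0,0,-3]
    - [0,0,-3]
    - [0,0,-3]
    - [0,0,-3]
    - [0,0,-3]
    - [0,0,-3]
    - [0,0,-3]
    - [0,0,-3]
    - [0,0,0]
  rotation:
    - [0,0,0]
    - [0,0,0]
    - [0,0,0]
    - [0,0,0]
    - [0,0,0]
    - [0,0,0]
    - [0,0,0]
    - [0,0,0]
    - [0,0,0]
    - [0,0,0]

```text
time_s: 6.78
tool_pos: [0.5482, -0.1716, 0.1756]
ee_rot: [-1.569, -0.086, 0.087]
wrist_force: [1.6, -0.4, -5.8]
opening: 0.0355
```

Emit:
move_arm:
  linear:
    - [0,0,-3]
    - [0,0,-3]
    - [0,0,-3]
    - [0,0,-3]
    - [0,0,-3]
    - [0,0,-3]
    - [0,0,-3]
    - [0,0,-3]
    - [0,0,-3]
    - [0,0,0]
  rotation:
    - [0,0,0]
    - [0,0,0]
    - [0,0,0]
    - [0,0,0]
    - [0,0,0]
    - [0,0,0]
    - [0,0,0]
    - [0,0,0]
    - [0,0,0]
    - [0,0,0]

```text
time_s: 7.62
tool_pos: [0.5482, -0.1717, 0.1486]
ee_rot: [-1.569, -0.086, 0.087]
wrist_force: [1.7, -0.6, -5.5]
opening: 0.035
```

```bash
python3 - <<'E'
from h import *
s=read_state();print(s['tool_pos'],s['wrist_force'],s['ft_torque'],s['opening'])
a=snapshot('side')[170:340,310:490];b=snapshot('scene')[120:290,110:290]
cv2.imwrite('pics/m5.png',np.hstack([cv2.resize(i,(400,378),interpolation=cv2.INTER_CUBIC) for i in(a,b)]))
E
```

```text
[ 0.54817685 -0.17168052  0.14857486] [ 1.66028346 -0.5999712  -5.50791666] [-0.04417299 -0.27619097 -0.05215489] 0.035036639799296276
```

View pics/m5.png

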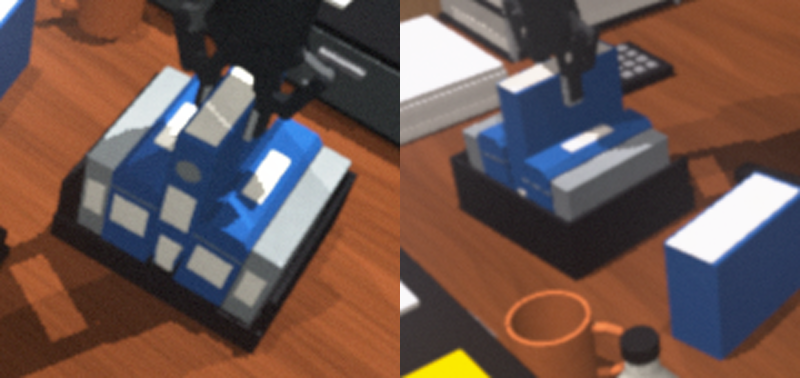

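Emit:
move_arm:
  linear:
    - [0,0,-2]
    - [0,0,-2]
    - [0,0,-2]
    - [0,0,-2]
    - [0,0,-2]
    - [0,0,-2]
    - [0,0,-1]
    - [0,0,0]
  rotation:
    - [0,0,0]
    - [0,0,0]
    - [0,0,0]
    - [0,0,0]
    - [0,0,0]
    - [0,0,0]
    - [0,0,0]
    - [0,0,0]

```text
time_s: 8.38
tool_pos: [0.5482, -0.1718, 0.1359]
ee_rot: [-1.569, -0.086, 0.087]
wrist_force: [1.3, -0.9, -4.2]
opening: 0.0352
```

Emit:
move_arm:
  linear:
    - [0,0,-1]
    - [0,0,0]
    - [0,0,0]
  rotation:
    - [0,0,0]
    - [0,0,0]
    - [0,0,0]

```text
time_s: 8.63
tool_pos: [0.5483, -0.1719, 0.1359]
ee_rot: [-1.569, -0.087, 0.086]
wrist_force: [-2.9, 0.3, 5.1]
opening: 0.0352
```

Emit:
move_arm:
  linear:
    - [0,0,-1]
    - [0,0,0]
    - [0,0,0]
  rotation:
    - [0,0,0]
    - [0,0,0]
    - [0,0,0]

```text
time_s: 8.88
tool_pos: [0.5484, -0.1719, 0.1359]
ee_rot: [-1.57, -0.087, 0.086]
wrist_force: [-7.7, 0.5, 15.2]
opening: 0.0354
```

The floor is reached: TCP z has stopped at 0.136 and the force has risen to 15 N. I'll ease off 1 mm and let go.

Emit:
move_arm:
  linear:
    - [0,0,1]
    - [0,0,0]
  rotation:
    - [0,0,0]
    - [0,0,0]

```text
time_s: 9.05
tool_pos: [0.5483, -0.1718, 0.1359]
ee_rot: [-1.569, -0.087, 0.086]
wrist_force: [-3.6, 0.4, 7.6]
opening: 0.0355
```

Emit:
move_arm:
  linear:
    - [0,0,0]
    - [0,0,0]
    - [0,0,0]
    - [0,0,0]
    - [0,0,0]
    - [0,0,0]
  rotation:
    - [0,0,0]
    - [0,0,0]
    - [0,0,0]
    - [0,0,0]
    - [0,0,0]
    - [0,0,0]
  fingers: 80

```text
time_s: 9.55
tool_pos: [0.5483, -0.1717, 0.1352]
ee_rot: [-1.569, -0.086, 0.087]
wrist_force: [-0.1, -0.3, 0.4]
opening: 0.0589
```

Emit:
move_arm:
  linear:
    - [0,0,5]
    - [0,0,10]
    - [0,0,25]
    - [0,0,35]
    - [0,0,35]
    - [0,0,30]
    - [0,0,15]
    - [0,0,0]
  rotation:
    - [0,0,0]
    - [0,0,0]
    - [0,0,0]
    - [0,0,0]
    - [0,0,0]
    - [0,0,0]
    - [0,0,0]
    - [0,0,0]

```text
time_s: 10.22
tool_pos: [0.5495, -0.1722, 0.2953]
ee_rot: [-1.572, -0.092, 0.081]
wrist_force: [-0.1, -0.5, 0.8]
opening: 0.0583
```

```bash
python3 - <<'E'
from h import *
s=read_state();print(s['tool_pos'],s['wrist_force'],s['opening'],s['time_s'])
def pick(n,x,y):
    im=snapshot(n)
    # expected outline of the file at home: top corners z=.176
    t=.11;e=[np.array([np.cos(t),np.sin(t)]),np.array([-np.sin(t),np.cos(t)])]
    P=[np.r_[np.array([.5482,-.1718])+a*e[0]+b*e[1],.176] for a,b in((-.07,-.018),(-.07,.018),(.07,.018),(.07,-.018))]
    c=cv2.resize(im[y:y+140,x:x+140],None,fx=2.85,fy=2.85,interpolation=cv2.INTER_CUBIC)
    for p in P:
        q=(proj(n,p)-[x,y])*2.85;cv2.circle(c,tuple(int(v) for v in q),2,(0,0,255),-1)
    return c
w=snapshot('wrist');cv2.imwrite('pics/w6.png',w)
cv2.imwrite('pics/m6.png',np.hstack([pick('side',330,180),pick('scene',120,120)]))
E
```

```text
[ 0.54950224 -0.17218344  0.29533582] [-0.11701845 -0.49608366  0.76215143] 0.05827199097071738 10.2167
```

View pics/m6.png

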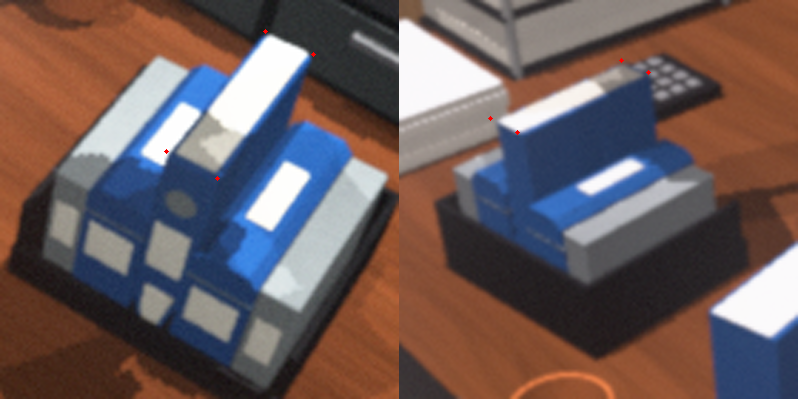

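View pics/w6.png

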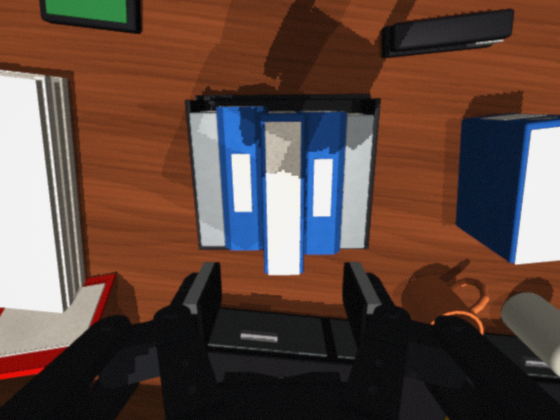

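```bash
python3 - <<'E'
from h import *
from scipy.optimize import least_squares
obs={'wrist':[(262,115),(302,115),(303,275),(264,275)],
 'side':[(330+x/2.85,180+y/2.85) for x,y in((217,178),(167,154),(267,34),(311,56))],
 'scene':[(120+(x-399)/2.85,120+y/2.85) for x,y in((499,122),(517,132),(646,75),(623,66))]}
order={'wrist':[0,1,2,3],'side':[0,1,2,3],'scene':[3,2,1,0]}
C=np.array([(-.07,-.018),(-.07,.018),(.07,.018),(.07,-.018)])
cal={n:calibration(n) for n in obs}
# scene view: nearest corners are +x; obs are (-y,+x),(+y,+x),(+y,-x),(-y,-x)
idx={'wrist':[0,1,2,3],'side':[0,1,2,3],'scene':[3,2,1,0]}
def top(p):
    c,s=np.cos(p[3]),np.sin(p[3])
    return [np.array([p[0]+a*c-b*s,p[1]+a*s+b*c,p[2]+a*p[4]+b*p[5]]) for a,b in C]
def f(p,names=obs): 
    T=top(p);return np.concatenate([proj(n,T[i],cal[n])-o for n in names for i,o in zip(idx[n],obs[n])])
x0=[.548,-.172,.176,.11,0,0]
for N in(list(obs),['wrist','side'],['wrist','scene'],['wrist'],['side']):
    r=least_squares(lambda p:f(p,N),x0);print(N,np.round(r.x,4),np.round(np.abs(r.fun).max(),1))
print(np.round(f(x0).reshape(3,4,2),1).tolist())
E
```

```text
['wrist', 'side', 'scene'] [ 0.5445 -0.1705  0.1735  0.1185 -0.0095  0.0372] 4.0
['wrist', 'side'] [ 0.544  -0.1704  0.1748  0.1192 -0.0277  0.0015] 4.1
['wrist', 'scene'] [ 0.544  -0.1702  0.1708  0.1207  0.0166  0.0694] 3.4
['wrist'] [ 0.5446 -0.1697  0.1501  0.12    0.2773  0.0189] 0.2
['side'] [ 0.5831 -0.1585  0.1378  0.0992  0.0475 -0.0323] 0.4
[[[-5.8, 5.4], [1.0, 5.4], [-3.3, 6.6], [-4.2, 6.6]], [[0.1, 0.4], [-0.3, -0.8], [-0.5, -0.7], [1.0, -0.3]], [[-2.8, -1.2], [0.4, 0.2], [0.9, -0.9], [-0.6, -2.0]]]
```

```bash
python3 -c "
from rig import *
print(hand_in(),read_state()['time_s'])"
```

```text
the job is handed in; nothing more can be done
the job is handed in; nothing more can be done
```

The tall slim blue file is in the gap between the two card boxes, standing on the rack floor and released. The job was handed in at about 10.4 s of the 43 s allowed.

**What I did:** I gripped the file across its thickness near the top and carried it over the rack. A wrist picture above the gap called for −1 mm in y and +3 mm in x. I then lowered it in small steps until the tool stopped at z = 0.136 m. The wrist force reached about 15 N there. I eased off 1 mm, opened the fingers and backed the gripper away.

**Last checks:**
- **Position:** In the side and scene pictures the file's top corners lie within about 1 px (side) and 3 px (scene) of the fully-home outline at (0.548, −0.172) m with its top at 0.176 m. A joint fit with the wrist picture gave a top height of 0.171 to 0.175 m. I put the shortfall of up to 5 mm down to measurement error, since the tool stopping on contact points to the floor.
- **Attitude:** The file's yaw came out at 0.11 to 0.12 rad, against about 0.11 rad for the row. Both card boxes and both folders are still standing.
- **Disagreements:**
  - The wrist picture was off by about 3 px across and 6 px along, nearly the same at all corners. I took this as noise in the wrist pose reading.
  - A fit using only the wrist picture, or only the side picture, gave poor heights and tilts.
  - The fit with the scene picture showed a slight sideways tilt that the side-view fit did not.

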